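Make up a gland nut: finger-tight plus one flat

TASK

Run the loose brass gland nut on the tube fitting down clockwise with the fingers until it is just finger-tight and no further. Then tighten it one flat more (a sixth of a turn past finger-tight) with the ring wrench, keeping load off the tube that stands in it, and lay the wrench flat on the bench again, clear of the fitting. Leave the tape roll, the vial and the dropper bottle where they are.

Things in the scene. Friction and masses are not known exactly. Their poses are not given: they have to be found in the camera images.
- fitting: fixed tube fitting: aluminium base block 80x80x26 mm on the bench, a short plug on its -x side, a steel hexagon and thread above it, then the nut. Origin: centre of the block's underside, on the nut's axis. It carries the ferrule inside the nut, against which the nut stops when finger-tight. At the start the nut is 1.0 to 2.0 rad short of that; how far shows nowhere and must be felt. (nut_c0 and ferrule_c1: inner points 10 mm off the axis that meet at finger-tight.)
- nut: brass gland nut to tighten: hexagon 36 mm across flats, 24 mm high, top edge bevelled 3 mm, above a round flange 47 mm across, 4 mm thick. Origin on its upright axis 64 mm above the bench; hexagon from 10 mm below it to 14 mm above, flange from 14 to 10 mm below. z up; corners along +x and every 60 degrees, so two opposite flats face +y and -y. Tightens clockwise from above (negative yaw).
- tube: steel tube 10 mm across standing out of the nut on its axis, fixed to the fitting, its top 104 mm above the bench. Same origin and axes as the fitting. How the nut feels: it turns with 0.15 N m up to finger-tight, then stands against about 0.6 N m (a little more when turned fast); forced past that it turns on, and stays where it is left. Its height does not change.
- wrench: loose flat steel ring wrench, about 0.2 kg, 178 mm long, 14 mm thick. Origin: ring's centre, on its underside; z up. Handle to -x: 14 mm wide, from 26 to 142 mm from the ring's centre, then a round end. Ring 57 mm across, one side open to +x; its mouth is a hexagon 37.6 mm across flats (about 5 degrees of play on the nut either way), edges bevelled 1.5 mm.
- wrench_grip (a point): middle of the wrench's handle, 85 mm from the ring's centre, 7 mm above its underside; take it here, across the handle (along y). Same axes as the wrench. The ring goes down over the nut, onto the flange, when the wrench's x axis is at right angles to one of the nut's flats (30 degrees off a corner, six ways round).
- tape_roll: bystander: roll of tape 68 mm across, 19 mm high, on the bench; origin in the middle of its underside.
- sample_vial: bystander: small capped vial 23 mm across, 52 mm high; origin in the middle of its underside.
- dropper_bottle: bystander: small clear dropper bottle with a rubber teat, 40 mm across, 110 mm high; origin in the middle of its underside.
Not all that is in view belongs to the job. What is shaped like the fitting but red is not meant.

How it is judged:
By the outcome, as a careful person would: the job done as asked, in the order asked, and still so for the second after the job is handed in, with the robot touching nothing.
It also fails if it takes over 72 s, if anything falls off the work surface, if the arm or the gripper's body presses on something with over 40 N, if the wrist force passes 120 N, or if a joint passes its speed limit or range.

ROBOT

A 7-joint arm with a two-finger parallel gripper is mounted at the origin on a cart in front of the work surface, level with it; the furniture and walls round the work are solid. World frame = base frame: x ahead of the robot, y to its left, z up, the work surface at z = 0. Lengths are in m, angles in rad, forces in N, time in s.
With the tool pointing down it reaches from about 0.425 to 0.875 m from the base axis. Payload 4.7 kg.
Tool frame: the origin (TCP) lies where the fingers leave the gripper's body, on its centre line; the fingertips stand 70 mm ahead of it and the grasp point (between the pads) lies 51 mm ahead of it; z points along the fingers, y is the line along which they close (so a half turn about z gives the same grasp; the last joint's range is limited). The gripper opens to 87 mm and grips with 3 to 60 N. Pads are 19 mm wide; open, the fingers measure 117 mm over their backs; the gripper's body (75 mm by 190 mm) begins 51 mm behind the grasp point.
Start: joints at [0.014, 0.321, -0.07, 1.45, 0.023, 1.371, -0.057], TCP at [0.65, -0, 0.292] pointing down, gripper open.
Joint ranges: [-2.86, 2.86], [-0.3, 2.09], [-1.38, 1.24], [0.06, 2.45], [-1.56, 4.7], [0.09, 2.05], [-2.69, 2.69]. Speed limits (rad/s): [2.57, 2.57, 3.14, 3.14, 3.14, 3.14, 3.14].

INTERFACE

Orientations are given as a rotation vector (axis times angle).
In Python, from bench import ctrl gives the robot as it stands.
- The arm moves only by the tool drive_tool, never from a script. Its argument "motion" is a list of rows, each a list of 3 entries, a list of its own where there are three numbers: the shift along the tool's x, y, z in cm, then the turn, a rotation vector about the tool's x, y, z in degrees, then the opening, from -1 (shut) to 1 (fully open). In form: [[[x, y, z], [ax, ay, az], claw], ...]. A call has 1 to 12 rows; each row shifts and turns the commanded pose from where the row before left it, along the tool's axes as they then stand; what a row does not reach is not made up. A row lasts 1/8 s, in which the tool goes at most 62.5 mm and 10.7 degrees, less where a joint would pass 70% of its speed; a pose out of reach is approached as far as the arm can. A call with a gripper value outside its range is refused whole. The fingers move at their own pace and stop on an object; "force" is the grip in N (left out, the last holds). Time passes only in rows, so rows that do not move let the fingers close. It gives the time, the measured TCP pose, the force, the opening and the grip force at its end, in the units of the state.
- ctrl.get_state(): the state, without advancing time (a new reading comes with each control period).
- ctrl.get_image(name): name is "scene" or "side" or "wrist"; returns the picture (420x560x3 uint8, red, green, blue); there is no depth.
- ctrl.calibration(name): a dict with "K" (3x3 intrinsics, pixels), "origin" and "attitude" of the camera in the world; the wrist camera has in their place "tool_from_camera" (4x4, takes a point from camera to tool coordinates, whose origin is the TCP and whose axes are the flange's). Camera axes: x right, y up, looking along -z (the intrinsics and any distortion apply to the point x, -y, -z); pixel columns grow to the right and rows downward; lengths in m; the calibration is good to about 2 mm. A picture is of the moment at which its call begins: read the wrist's pose just before it. calibration takes no time and is no camera call.
- ctrl.close_job(): hands the job in; it is judged then, once.
The state is a dict: "time": time; "joint_positions": joint angles; "qd": joint speeds; "joint_torque": joint torques, N m; "position": TCP position; "tool_rot": TCP orientation; "ft_force": force on the tool from outside, world axes, zero at the start; "torque": the same for the moment, N m; "grip_width": opening from 0.0 (shut) to 1.0 (fully open); "grip_force": force on a finger pad.
Only numpy, scipy, OpenCV 4.12 (cv2) and the standard library are available. Lean on these libraries where they do the work, as an engineer would, in place of code of your own. Each camera call takes 0.05 s, during which the arm holds its last target. There are 200 camera calls.

## Working session

There is one attempt and no reset: what is moved stays moved. The work goes in short steps, Python scripts to look and compute and a tool call to move; the robot and the scene stay as the last step left them, time stands still between calls to the robot, and variables do not carry over. Pictures are saved under pics/ and viewed, at most 14 in all, crops included, and the job is handed in when it is done.

Besides the shell and the picture viewer there is one more tool, called after "Request:" as name(argument=value, ...) on one line, values as JSON. drive_tool: Moves the arm, as the interface text tells. Its arguments: {"type":"object","properties":{"motion":{"type":"array","items":{"type":"array"}},"force":{"type":"number"}},"required":["motion"]}

```bash
mkdir -p pics; cat > h.py <<'E'
import numpy as np, cv2
from scipy.spatial.transform import Rotation as R
from bench import ctrl
def snap(n,f):
    s=ctrl.get_state(); im=ctrl.get_image(n); cv2.imwrite('pics/'+f,im[:,:,::-1]); return s,im
E
python3 - <<'E'
from h import *
for n in("scene","side","wrist"):
    print(n,ctrl.calibration(n))
s,_=snap("scene","a.png");snap("side","b.png");snap("wrist","c.png");print(s)
a=[cv2.imread(f'pics/{k}.png') for k in 'abc']
E
```

```text
scene {'K': array([[536.8007672 ,   0.        , 271.64474421],
       [  0.        , 536.8007672 , 208.51415812],
       [  0.        ,   0.        ,   1.        ]]), 'origin': array([ 0.04097516, -0.72658294,  0.87539905]), 'attitude': array([ 0.81256701, -0.2462193 , -0.56526662])}
side {'K': array([[393.70542096,   0.        , 276.76754269],
       [  0.        , 393.70542096, 210.83349994],
       [  0.        ,   0.        ,   1.        ]]), 'origin': array([ 0.52098777, -0.7475068 ,  0.66886399]), 'attitude': array([ 0.9112645 , -0.01533866, -0.06198356])}
wrist {'K': array([[295.96503577,   0.        , 279.44464721],
       [  0.        , 295.96503577, 209.58649449],
       [  0.        ,   0.        ,   1.        ]]), 'tool_from_camera': array([[-4.70057168e-04,  9.64557864e-01,  2.63871004e-01,
         7.15905620e-02],
       [ 9.99999887e-01,  4.71244890e-04,  5.87944486e-05,
         3.16401064e-04],
       [-6.76372145e-05,  2.63871002e-01, -9.64557976e-01,
        -9.25107420e-02],
       [ 0.00000000e+00,  0.00000000e+00,  0.00000000e+00,
         1.00000000e+00]])}
{'time': 0.0, 'joint_positions': array([ 0.01412357,  0.32183844, -0.07006905,  1.45167059,  0.02257948,
        1.37080101, -0.05687671]), 'qd': array([-9.85059342e-04,  4.17553701e-04, -7.63712212e-04, -3.27116859e-04,
       -2.65150156e-04, -2.82089978e-05, -1.27222199e-04]), 'joint_torque': array([-2.58547143e-04, -4.91284704e+01, -4.03903294e-01, -3.12526345e+01,
       -6.40594075e-02,  4.37659642e-02,  1.61017233e-04]), 'position': array([ 6.49579573e-01, -6.20808405e-05,  2.91153451e-01]), 'tool_rot': array([-2.2205055 , -2.2205304 ,  0.00223405]), 'ft_force': array([ 0.72552794, -0.36194742, -0.44435579]), 'torque': array([-0.04558866, -0.00780232, -0.01953857]), 'grip_force': 0.0, 'grip_width': 0.9961169100785956}
```

View pics/a.png

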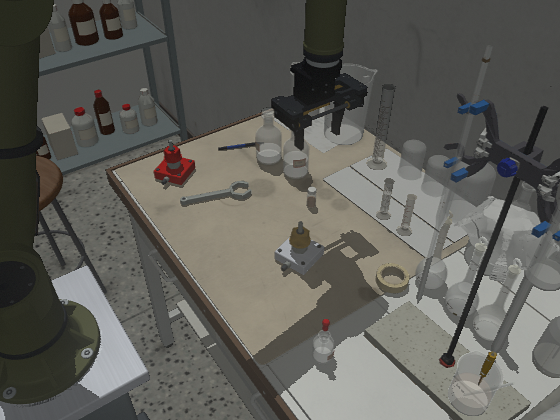

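View pics/c.png

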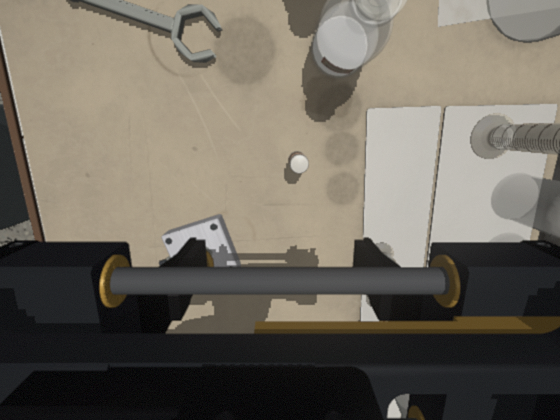

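View pics/b.png

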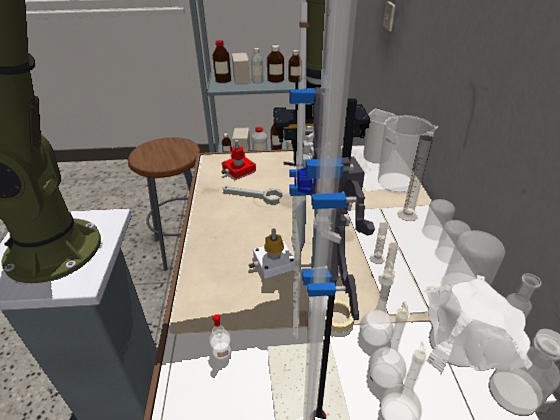

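The scene view shows the nut on the fitting at (300,238), the wrench ring at (240,189), the red decoy at (174,165), the tape roll at (392,278), the vial at (311,197) and the dropper bottle at (323,345). In the wrist view the ring is at (195,35) and the block's top edge runs (165,240)–(217,215). The side view shows the nut at (274,243).

```bash
cat >> h.py <<'E'
def ray(n,uv,s=None):
    c=ctrl.calibration(n);K=c['K'];uv=np.atleast_2d(np.array(uv,float))
    d=np.c_[(uv[:,0]-K[0,2])/K[0,0],-(uv[:,1]-K[1,2])/K[1,1],-np.ones(len(uv))]
    if n=='wrist':
        T=c['tool_from_camera'];Rt=R.from_rotvec(s['tool_rot'])
        return np.array(s['position'])+Rt.apply(T[:3,3]), Rt.apply(d@T[:3,:3].T)
    return c['origin'],R.from_rotvec(c['attitude']).apply(d)
def onz(n,uv,z,s=None):
    o,d=ray(n,uv,s); return o+d*((z-o[2])/d[:,2])[:,None]
def nutmask(im):
    h=cv2.cvtColor(im,cv2.COLOR_RGB2HSV); return cv2.inRange(h,(15,120,50),(28,255,255))
def comps(m,mina=40):
    n,l,st,ce=cv2.connectedComponentsWithStats(m); return [(ce[i].round(1),st[i]) for i in range(1,n) if st[i,4]>mina]
E
python3 - <<'E'
from h import *
s=ctrl.get_state()
for n,f in(('scene','a'),('side','b')):
    im=cv2.imread(f'pics/{f}.png')[:,:,::-1].copy()
    for c in comps(nutmask(im)): print(n,c, onz(n,c[0],.064).round(3))
print('block',onz('wrist',[(165,240),(217,215),(240,265)],.026,s).round(3))
print('ring',onz('wrist',[(195,35),(172,33),(78,0)],.012,s).round(3))
print('ring sc',onz('scene',[(240,189),(184,201)],.012).round(3))
print('vial',onz('wrist',[(299,161)],.05,s).round(3),onz('scene',[(311,208)],0).round(3))
print('tape',onz('scene',[(392,280)],.01).round(3),'drop',onz('scene',[(322,358)],0).round(3))
E
```

```text
scene (array([315.4, 108.3]), array([304, 103,  26,  12,  51], dtype=int32)) [[0.887 0.299 0.064]]
scene (array([488.3, 362.9]), array([482, 352,  15,  22, 154], dtype=int32)) [[ 0.628 -0.517  0.064]]
side (array([290.9, 126.2]), array([284, 124,  13,   5,  45], dtype=int32)) [[0.638 0.505 0.064]]
side (array([273.7, 245. ]), array([264, 235,  20,  19, 267], dtype=int32)) [[ 0.546 -0.093  0.064]]
block [[ 0.502 -0.067  0.026]
 [ 0.571 -0.033  0.026]
 [ 0.597 -0.102  0.026]]
ring [[0.555 0.173 0.012]
 [0.529 0.175 0.012]
 [0.43  0.207 0.012]]
ring sc [[0.553 0.172 0.012]
 [0.417 0.211 0.012]]
vial [[0.672 0.037 0.05 ]] [[0.665 0.024 0.   ]]
tape [[ 0.66 -0.26  0.01]] drop [[ 0.428 -0.319  0.   ]]
```

Request:
drive_tool(motion=[[[-3,-3.4,2.2],[0,0,0],1],[[-3,-3.3,2.2],[0,0,0],1],[[-3,-3.3,2.2],[0,0,0],1],[[0,0,2],[0,0,0],1],[[0,0,0],[0,0,0],1],[[0,0,0],[0,0,0],1]])

```text
time: 0.9
position: [0.5507, -0.0894, 0.207]
tool_rot: [2.22, 2.222, 0.001]
ft_force: [0.4, -0.5, 1.1]
grip_width: 0.998
grip_force: 0.0
```

```bash
python3 - <<'E'
from h import *
s,im=snap('wrist','d.png');print(s['position'],s['tool_rot'],s['time'],s['joint_positions'])
cv2.imwrite('pics/d2.png',cv2.resize(im[100:310,140:420,::-1],None,fx=2.5,fy=2.5,interpolation=cv2.INTER_CUBIC))
for c in comps(nutmask(im)): print(c, onz('wrist',c[0],.078,s).round(3))
print('red',onz('scene',[(155,180),(195,172),(175,160)],.026).round(3))
E
```

```text
[ 0.55074077 -0.08940112  0.2069986 ] [2.21963838e+00 2.22222237e+00 1.32523134e-03] 0.9 [ 0.13683002  0.18541839 -0.02604207  1.79271992  0.00500271  1.16242965
  0.11041609]
(array([272.7, 210.5]), array([ 247,  187,   52,   56, 1748], dtype=int32)) [[ 0.546 -0.079  0.078]]
(array([110.6, 281. ]), array([ 99, 255,  30,  53, 790], dtype=int32)) [[ 0.411 -0.14   0.078]]
(array([448.3, 280.8]), array([431, 255,  30,  52, 741], dtype=int32)) [[ 0.692 -0.14   0.078]]
(array([418.8, 325.9]), array([ 255,  316,  305,   18, 4009], dtype=int32)) [[ 0.672 -0.183  0.078]]
(array([415.4, 412.9]), array([409, 406,  16,  14, 146], dtype=int32)) [[ 0.681 -0.28   0.078]]
red [[0.388 0.309 0.026]
 [0.486 0.28  0.026]
 [0.467 0.355 0.026]]
```

View pics/d2.png

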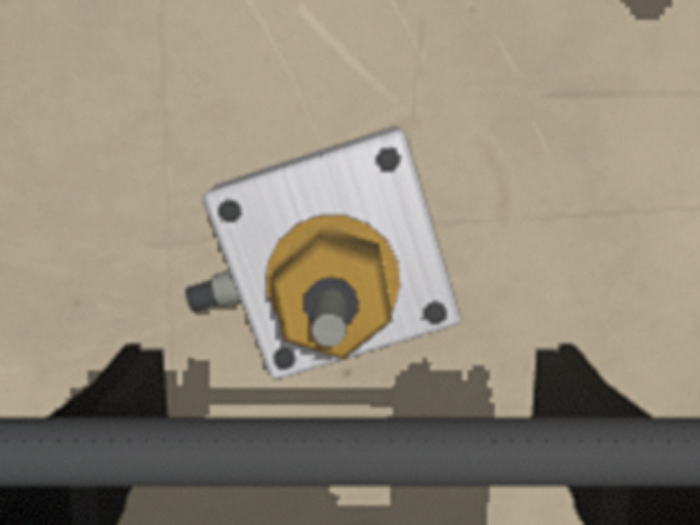

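The crop (2.5x, offset 140,100) shows the nut hexagon centred at crop (331,295), with corners near (320,233), (272,272), (345,357) and (390,320). That puts corners at about 40° mod 60 and flat normals at about 10°. The tube top is at crop (329,330) and the flange centre is near (333,283).

```bash
python3 - <<'E'
from h import *
s=ctrl.get_state()
f=lambda p:[(140+p[0]/2.5,100+p[1]/2.5)]
print(onz('wrist',f((331,295)),.0765,s),onz('wrist',f((329,330)),.104,s),onz('wrist',f((333,283)),.054,s))
b=onz('wrist',[f(p)[0] for p in((205,190),(400,128),(460,320),(275,378))],.026,s);print(b,b.mean(0))
h=onz('wrist',[f(p)[0] for p in((320,233),(272,272),(283,340),(345,357),(390,320),(383,262))],.075,s);c=h.mean(0);d=h-c
print(c,np.hypot(d[:,0],d[:,1]),np.degrees(np.arctan2(d[:,1],d[:,0]))%60)
E
```

```text
[[ 0.54592118 -0.08577606  0.0765    ]] [[ 0.54593451 -0.08764749  0.104     ]] [[ 0.54612061 -0.08829364  0.054     ]]
[[ 0.49812933 -0.06035699  0.026     ]
 [ 0.57022911 -0.03762832  0.026     ]
 [ 0.59506105 -0.11133506  0.026     ]
 [ 0.52223753 -0.13574862  0.026     ]] [ 0.54641426 -0.08626725  0.026     ]
[ 0.54626287 -0.08725339  0.075     ] [0.02143466 0.02075382 0.02133003 0.02043398 0.01988823 0.01989391] [39.87895998 35.58608813 41.59376953 41.45026982 38.3265221  36.51400032]
```

Request:
drive_tool(motion=[[[0.24,-0.47,2],[0,0,-9],1],[[0,0,2],[0,0,0],1],[[0,0,2],[0,0,0],1],[[0,0,1.9],[0,0,0],1],[[0,0,0],[0,0,0],0.2],[[0,0,0],[0,0,0],-1],[[0,0,0],[0,0,0],-1],[[0,0,0],[0,0,0],-1],[[0,0,0],[0,0,0],-1],[[0,0,0],[0,0,0],-1]], force=10)

```text
time: 2.2
position: [0.5453, -0.0877, 0.1274]
tool_rot: [2.04, 2.389, -0.0]
ft_force: [-0.8, -0.4, 1.7]
grip_width: 0.415
grip_force: 10.0
```

```bash
python3 - <<'E'
from h import *
s=ctrl.get_state();print(s)
E
```

```text
{'time': 2.2, 'joint_positions': array([ 0.1476077 ,  0.25786284, -0.04101256,  1.87955839,  0.01252888,
        1.00425505,  0.25838507]), 'qd': array([ 0.00048692,  0.00193929,  0.00148828, -0.0003582 ,  0.00519719,
        0.00779897,  0.00283641]), 'joint_torque': array([-3.73369048e-02, -4.10067523e+01, -9.30751674e-02, -2.71451390e+01,
       -1.55546484e-01, -2.09749485e-01, -1.07119242e-01]), 'position': array([ 0.54531675, -0.08768517,  0.12741413]), 'tool_rot': array([ 2.04007947e+00,  2.38881673e+00, -8.50276077e-06]), 'ft_force': array([-0.80159725, -0.35823328,  1.68546536]), 'torque': array([-0.00402652,  0.06112261,  0.11905425]), 'grip_force': 9.989375629811548, 'grip_width': 0.4152347686178522}
```

Request:
drive_tool(motion=[[[0,0,0],[0,0,5],-1],[[0,0,0],[0,0,5],-1],[[0,0,0],[0,0,5],-1],[[0,0,0],[0,0,5],-1],[[0,0,0],[0,0,5],-1],[[0,0,0],[0,0,5],-1],[[0,0,0],[0,0,5],-1],[[0,0,0],[0,0,5],-1],[[0,0,0],[0,0,5],-1],[[0,0,0],[0,0,3],-1]])

```text
time: 3.45
position: [0.5449, -0.0876, 0.1274]
tool_rot: [-2.836, -1.35, 0.001]
ft_force: [-0.4, 0.7, 1.1]
grip_width: 0.413
grip_force: 10.0
```

```bash
cat > st.py <<'E'
from h import *
s=ctrl.get_state();M=R.from_rotvec(s['tool_rot']).as_matrix()
print('t',s['time'],'p',np.round(s['position'],4),'xang',np.degrees(np.arctan2(M[1,0],M[0,0])).round(2),'zdir',M[:,2].round(3),'F',s['ft_force'].round(1),'T',s['torque'].round(3),'w',round(s['grip_width'],4),s['grip_force'],'q7',s['joint_positions'][6].round(2),'tau7',s['joint_torque'][6].round(3))
E
python3 st.py
```

```text
t 3.45 p [ 0.5449 -0.0876  0.1274] xang 50.92 zdir [-0.001 -0.    -1.   ] F [-0.4  0.7  1.1] T [-0.009  0.442  0.104] w 0.4134 10.005138519481989 q7 -0.56 tau7 0.185
```

Request:
drive_tool(motion=[[[0,0,0],[0,0,3],-1],[[0,0,0],[0,0,3],-1],[[0,0,0],[0,0,2],-1]])

```text
time: 3.82
position: [0.5449, -0.0875, 0.1274]
tool_rot: [-2.923, -1.15, 0.002]
ft_force: [-3.2, -1.1, 3.0]
grip_width: 0.41
grip_force: 10.0
```

```bash
python3 st.py
```

```text
t 3.825 p [ 0.5449 -0.0875  0.1274] xang 42.95 zdir [-0.001  0.    -1.   ] F [-3.2 -1.1  3. ] T [0.081 0.679 0.115] w 0.4104 10.010095677425852 q7 -0.69 tau7 0.078
```

Request:
drive_tool(motion=[[[0,0,0],[0,0,2],-1],[[0,0,0],[0,0,2],-1],[[0,0,0],[0,0,2],-1]])

```text
time: 4.2
position: [0.5449, -0.0875, 0.1273]
tool_rot: [-2.98, -0.994, 0.001]
ft_force: [-4.4, 1.5, 5.6]
grip_width: 0.416
grip_force: 10.0
```

```bash
python3 st.py
```

```text
t 4.2 p [ 0.5449 -0.0875  0.1273] xang 36.88 zdir [-0.001  0.    -1.   ] F [-4.4  1.5  5.6] T [0.174 1.067 0.166] w 0.4161 10.02149367617676 q7 -0.79 tau7 0.136
```

Request:
drive_tool(motion=[[[-0.08,-0.06,-0.1],[0,0,0],-1],[[0,0,0],[0,0,2],-1],[[0,0,0],[0,0,2],-1]])

```text
time: 4.58
position: [0.5445, -0.0875, 0.1276]
tool_rot: [3.013, 0.889, 0.001]
ft_force: [2.5, 1.2, -6.3]
grip_width: 0.416
grip_force: 10.0
```

```bash
python3 st.py
```

```text
t 4.575 p [ 0.5445 -0.0875  0.1276] xang 32.88 zdir [ 0.  0. -1.] F [ 2.5  1.2 -6.3] T [ 0.174 -0.431  0.111] w 0.4164 9.982521137499134 q7 -0.86 tau7 0.139
```

Request:
drive_tool(motion=[[[0,0,0],[0,0,2],-1],[[0,0,0],[0,0,2],-1]])

```text
time: 4.82
position: [0.5444, -0.0874, 0.1277]
tool_rot: [-3.042, -0.783, -0.0]
ft_force: [2.9, 0.6, -7.9]
grip_width: 0.409
grip_force: 10.0
```

```bash
python3 st.py
```

```text
t 4.825 p [ 0.5444 -0.0874  0.1277] xang 28.88 zdir [ 0.  0. -1.] F [ 2.9  0.6 -7.9] T [ 0.154 -0.596  0.183] w 0.4092 9.982132420191192 q7 -0.93 tau7 0.132
```

Request:
drive_tool(motion=[[[0.02,0.02,0.05],[0,0,2],-1],[[0,0,0],[0,0,2],-1]])

```text
time: 5.08
position: [0.5444, -0.0875, 0.1277]
tool_rot: [-3.068, -0.677, 0.001]
ft_force: [1.0, 1.1, -7.0]
grip_width: 0.415
grip_force: 10.0
```

```bash
python3 st.py
```

```text
t 5.075 p [ 0.5444 -0.0875  0.1277] xang 24.88 zdir [-0.  0. -1.] F [ 1.   1.1 -7. ] T [ 0.27  -0.256  0.113] w 0.4154 9.984079136193031 q7 -1.0 tau7 0.132
```

Request:
drive_tool(motion=[[[0,0,0],[0,0,2],-1],[[0,0,0],[0,0,2],-1]])

```text
time: 5.32
position: [0.5444, -0.0875, 0.1277]
tool_rot: [-3.089, -0.569, 0.0]
ft_force: [1.0, 2.0, -6.9]
grip_width: 0.42
grip_force: 10.0
```

```bash
python3 st.py
```

```text
t 5.325 p [ 0.5444 -0.0875  0.1277] xang 20.87 zdir [-0.  0. -1.] F [ 1.   2.  -6.9] T [ 0.465 -0.178  0.181] w 0.4203 9.985592300654389 q7 -1.06 tau7 0.131
```

Request:
drive_tool(motion=[[[0,0,0],[0,0,2],-1],[[0,0,0],[0,0,2],-1]])

```text
time: 5.58
position: [0.5444, -0.0874, 0.1277]
tool_rot: [-3.107, -0.461, 0.0]
ft_force: [1.1, 2.0, -6.7]
grip_width: 0.413
grip_force: 10.0
```

```bash
python3 st.py
```

```text
t 5.575 p [ 0.5444 -0.0874  0.1277] xang 16.88 zdir [-0.  0. -1.] F [ 1.1  2.  -6.7] T [ 0.579 -0.159  0.137] w 0.4135 9.988037408329546 q7 -1.13 tau7 0.13
```

Request:
drive_tool(motion=[[[0,0,0],[0,0,2],-1],[[0,0,0],[0,0,2],-1]])

```text
time: 5.82
position: [0.5439, -0.0876, 0.1278]
tool_rot: [-3.121, -0.353, 0.003]
ft_force: [-3.4, 2.3, -3.2]
grip_width: 0.423
grip_force: 10.2
```

```bash
python3 st.py
```

```text
t 5.825 p [ 0.5439 -0.0876  0.1278] xang 12.9 zdir [-0.002  0.    -1.   ] F [-3.4  2.3 -3.2] T [0.512 0.862 0.339] w 0.4233 10.244587318156846 q7 -1.2 tau7 -0.055
```

Request:
drive_tool(motion=[[[0,0,0],[0,0,2],-1],[[0,0,0],[0,0,2],-1]])

```text
time: 6.08
position: [0.5438, -0.0876, 0.1279]
tool_rot: [-3.132, -0.243, 0.003]
ft_force: [-4.4, 3.2, -1.7]
grip_width: 0.431
grip_force: 10.0
```

```bash
python3 st.py
```

```text
t 6.075 p [ 0.5438 -0.0876  0.1279] xang 8.87 zdir [-0.002  0.    -1.   ] F [-4.4  3.2 -1.7] T [0.737 0.944 0.297] w 0.4314 9.999617351568304 q7 -1.27 tau7 -0.011
```

Request:
drive_tool(motion=[[[0,0,0],[0,0,2],-1],[[0,0,0],[0,0,2],-1]])

```text
time: 6.32
position: [0.5447, -0.0873, 0.128]
tool_rot: [-3.138, -0.134, -0.001]
ft_force: [-2.7, 3.9, -2.0]
grip_width: 0.447
grip_force: 10.0
```

```bash
python3 st.py
```

```text
t 6.325 p [ 0.5447 -0.0873  0.128 ] xang 4.87 zdir [ 0.  0. -1.] F [-2.7  3.9 -2. ] T [0.904 0.713 0.323] w 0.4471 10.001171801554847 q7 -1.33 tau7 -0.019
```

Request:
drive_tool(motion=[[[0,0,0],[0,0,0],1],[[0,0,0],[0,0,0],1],[[0,0,0],[0,0,0],1],[[0,0,0],[0,0,0],1],[[0,0,-2.5],[0,0,0],1],[[0,0,-3],[0,0,0],1],[[0,0,-2.5],[0,0,0],1],[[0,0,0],[0,0,0],1],[[0,0,0],[0,0,0],1]])

```text
time: 7.45
position: [0.5441, -0.0877, 0.2069]
tool_rot: [3.139, 0.137, -0.002]
ft_force: [-1.0, -0.1, -0.1]
grip_width: 0.999
grip_force: 0.0
```

```bash
python3 st.py; python3 - <<'E'
from h import *
s,im=snap('wrist','e.png')
cv2.imwrite('pics/e2.png',cv2.resize(im[140:290,180:380,::-1],None,fx=4,fy=4,interpolation=cv2.INTER_CUBIC))
E
```

```text
t 7.45 p [ 0.5441 -0.0877  0.2069] xang 5.0 zdir [-0.001 -0.    -1.   ] F [-1.  -0.1 -0.1] T [0.032 0.106 0.003] w 0.9989 0.0 q7 -1.35 tau7 -0.001
```

View pics/e2.png

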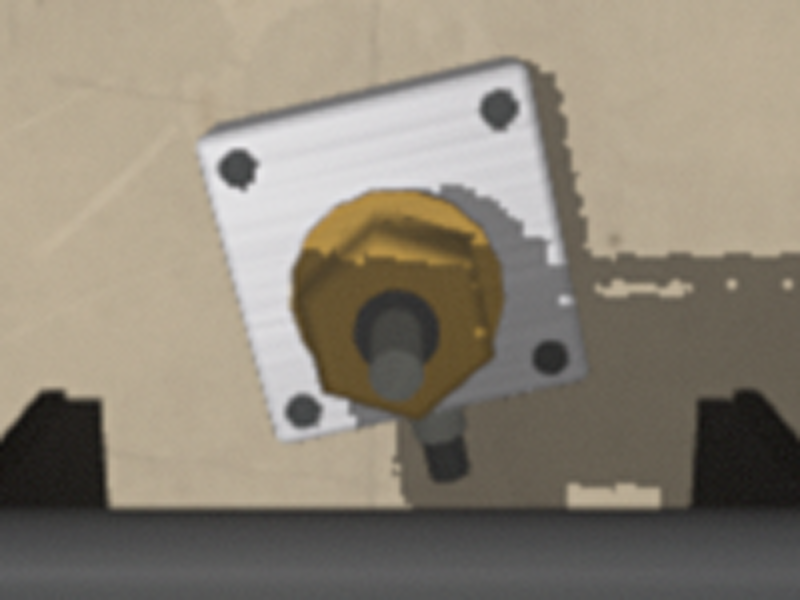

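The nut hexagon now has corners at crop (385,207), (305,285), (323,386), (418,417), (493,355) and (483,250), at 4x with offset (180,140). The tube top is at (397,373).

```bash
python3 - <<'E'
from h import *
s=ctrl.get_state()
f=lambda p:(180+p[0]/4,140+p[1]/4)
h=onz('wrist',[f(p) for p in((385,207),(305,285),(323,386),(418,417),(493,355),(483,250))],.075,s);c=(h.max(0)+h.min(0))/2
c=h.mean(0);d=h-c
print(c,np.hypot(d[:,0],d[:,1]),np.degrees(np.arctan2(d[:,1],d[:,0])).round(1))
print(onz('wrist',[f((397,373))],.104,s))
E
```

```text
[ 0.5466754  -0.08851852  0.075     ] [0.02263489 0.02007374 0.02125722 0.02128629 0.01991919 0.02113029] [  12.9   75.2  137.3 -165.7 -107.9  -44. ]
[[ 0.54557894 -0.08779798  0.104     ]]
```

Request:
drive_tool(motion=[[[-1,-5.7,0],[0,0,0],1],[[-1,-5.7,0],[0,0,0],1],[[-1,-5.7,0],[0,0,0],1],[[-1,-5.7,0],[0,0,0],1],[[-0.8,-5.9,0],[0,0,0],1],[[0,0,0],[0,0,10],1],[[0,0,0],[0,0,10],1],[[0,0,0],[0,0,0],1],[[0,0,0],[0,0,0],1]])

```text
time: 8.62
position: [0.4715, 0.1937, 0.207]
tool_rot: [3.115, -0.406, -0.002]
ft_force: [0.2, -0.2, -0.4]
grip_width: 0.999
grip_force: 0.0
```

```bash
python3 st.py; python3 - <<'E'
from h import *
s,im=snap('wrist','f.png')
E
```

```text
t 8.625 p [0.4715 0.1937 0.207 ] xang -14.85 zdir [-0.001 -0.    -1.   ] F [ 0.2 -0.2 -0.4] T [0.062 0.067 0.003] w 0.9992 0.0 q7 -2.28 tau7 -0.0
```

View pics/f.png

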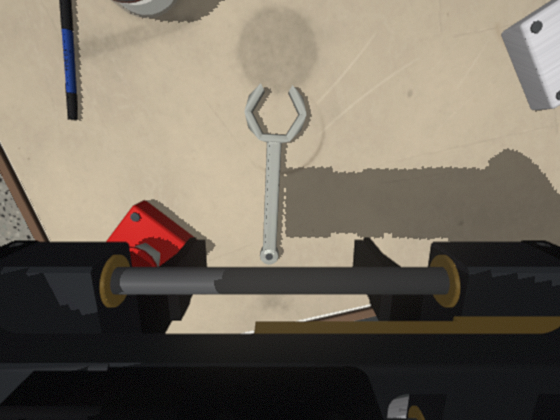

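The wrench handle runs from its end at (269,255) to the ring at (274,138). The ring spans x 246–310 and its centre is near (277,112). The red decoy's block corner is at (143,202) and its flange is near (145,255).

```bash
python3 - <<'E'
from h import *
s=ctrl.get_state()
p=onz('wrist',[(269.5,255),(271,200),(273.5,145),(246,112),(310,112),(277.5,111)],.014,s);print(p.round(4))
e=p[0];v=p[2]-p[0];a=np.degrees(np.arctan2(v[1],v[0]));print(a, np.linalg.norm(p[5]-p[0]))
print(onz('wrist',[(143,202),(108,240),(192,244)],.026,s).round(3),onz('wrist',[(146,250)],.054,s))
M=R.from_rotvec(s['tool_rot'])
u=v/np.linalg.norm(v)
g=e+u*(.142-.078); print('grip@78',g, 'tool shift',M.inv().apply(g-s['position'])*100)
E
```

```text
[[0.4211 0.2175 0.014 ]
 [0.4776 0.2003 0.014 ]
 [0.5285 0.1839 0.014 ]
 [0.5636 0.2005 0.014 ]
 [0.5485 0.1438 0.014 ]
 [0.557  0.1724 0.014 ]]
-17.34915645940078 0.1431807223838836
[[0.51  0.317 0.026]
 [0.483 0.365 0.026]
 [0.457 0.287 0.026]] [[0.47106865 0.31685489 0.054     ]]
grip@78 [0.48218167 0.19838791 0.014     ] tool shift [ 0.91393927 -0.73187677 19.32458593]
```

Request:
drive_tool(motion=[[[0.9,-0.73,2],[0,0,0],1],[[0,0,4],[0,0,2.5],1],[[0,0,4],[0,0,0],1],[[0,0,2.4],[0,0,0],1],[[0,0,0.8],[0,0,0],1],[[0,0,0],[0,0,0],-1],[[0,0,0],[0,0,0],-1],[[0,0,0],[0,0,0],-1],[[0,0,0],[0,0,0],-1],[[0,0,0],[0,0,0],-1],[[0,0,0],[0,0,0],-1]], force=45)

```text
time: 10.05
position: [0.4824, 0.1987, 0.0758]
tool_rot: [-3.105, 0.478, -0.0]
ft_force: [0.5, 0.7, 0.4]
grip_width: 0.398
grip_force: 0.0
```

```bash
python3 st.py
```

```text
t 10.05 p [0.4824 0.1987 0.0758] xang -17.5 zdir [ 0. -0. -1.] F [0.5 0.7 0.4] T [ 0.057  0.104 -0.01 ] w 0.3979 0.0 q7 -2.33 tau7 0.0
```

Keep closing, then lift.

Request:
drive_tool(motion=[[[0,0,0.1],[0,0,0],-1],[[0,0,0],[0,0,0],-1],[[0,0,0],[0,0,0],-1],[[0,0,0],[0,0,0],-1],[[0,0,0],[0,0,0],-1],[[0,0,0],[0,0,0],-1],[[0,0,0],[0,0,0],-1]])

```text
time: 10.92
position: [0.4822, 0.1986, 0.0747]
tool_rot: [3.105, -0.478, -0.0]
ft_force: [-0.3, -0.1, -1.3]
grip_width: 0.153
grip_force: 45.0
```

```bash
python3 st.py
```

```text
t 10.925 p [0.4822 0.1986 0.0747] xang -17.5 zdir [-0. -0. -1.] F [-0.3 -0.1 -1.3] T [0.061 0.128 0.031] w 0.1526 44.99952435493469 q7 -2.33 tau7 -0.005
```

Request:
drive_tool(motion=[[[0,0,-1.5],[0,0,0],-1],[[0,0,-4],[0,0,0],-1],[[0,0,-4],[0,0,0],-1],[[0,0,-4],[0,0,0],-1],[[0,0,0],[0,0,0],-1],[[0,0,0],[0,0,0],-1]])

```text
time: 11.68
position: [0.4819, 0.1985, 0.2096]
tool_rot: [3.105, -0.478, -0.001]
ft_force: [-0.3, -0.2, -1.7]
grip_width: 0.153
grip_force: 45.0
```

```bash
python3 st.py; python3 - <<'E'
from h import *
s,im=snap('wrist','g.png')
cv2.imwrite('pics/g2.png',cv2.resize(im[0:300,100:460,::-1],None,fx=2,fy=2,interpolation=cv2.INTER_CUBIC))
E
```

```text
t 11.675 p [0.4819 0.1985 0.2096] xang -17.5 zdir [-0. -0. -1.] F [-0.3 -0.2 -1.7] T [0.077 0.182 0.085] w 0.1528 44.99916315078735 q7 -2.32 tau7 0.001
```

View pics/g2.png

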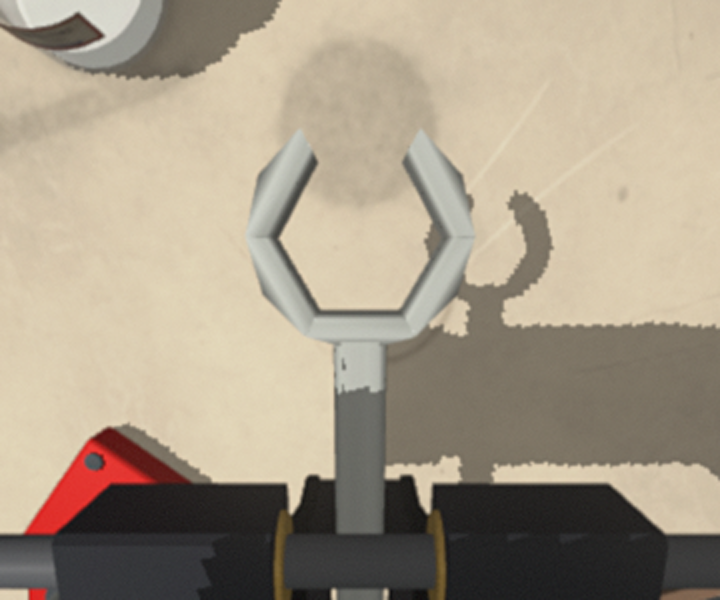

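The ring is held level, with its hexagon centre at crop (360,237), i.e. pixel (280,118.5), and the handle straight along tool x (crop columns 336–385).

```bash
python3 - <<'E'
from h import *
s=ctrl.get_state();M=R.from_rotvec(s['tool_rot'])
f=lambda p:(100+p[0]/2,p[1]/2)
for z in(.1355,.149):
    p=onz('wrist',[f(q) for q in((277,237),(442,237),(360,310),(360,237),(361,380),(360,440))],z,s)
    print((M.inv().apply(p-s['position'])*1000).round(1), np.linalg.norm(p[0]-p[1]))
E
```

```text
[[ 77.7 -21.6  73.1]
 [ 77.6  22.5  73.2]
 [ 58.4   0.6  73.2]
 [ 77.7   0.6  73.1]
 [ 38.7   0.9  73.2]
 [ 20.8   0.6  73.2]] 0.04415406987029193
[[ 77.2 -19.8  59.6]
 [ 77.2  20.7  59.7]
 [ 59.5   0.6  59.7]
 [ 77.2   0.6  59.6]
 [ 41.4   0.8  59.7]
 [ 25.    0.6  59.7]] 0.040555686487154706
```

Request:
drive_tool(motion=[[[1.8,5.4,0],[0,0,0],-1],[[1.8,5.4,0],[0,0,0],-1],[[1.8,5.4,0],[0,0,0],-1],[[1.8,5.4,0],[0,0,0],-1],[[1.8,5.3,0],[0,0,0],-1],[[2,5.3,0],[0,0,0],-1],[[0,0,0],[0,0,-10],-1],[[0,0,0],[0,0,-10],-1],[[0,0,0],[0,0,-10],-1],[[0,0,0],[0,0,-10],-1],[[0,0,0],[0,0,-10],-1],[[0,0,0],[0,0,-10],-1]])

```text
time: 13.22
position: [0.4894, -0.1412, 0.2079]
tool_rot: [-2.923, -1.146, 0.005]
ft_force: [-1.2, 1.2, -0.9]
grip_width: 0.154
grip_force: 45.0
```

Request:
drive_tool(motion=[[[0,0,0],[0,0,-2.1],-1],[[0,0,0],[0,0,0],-1],[[0,0,0],[0,0,0],-1]])

```text
time: 13.6
position: [0.4903, -0.1414, 0.2094]
tool_rot: [-2.907, -1.19, 0.001]
ft_force: [0.4, 0.8, -1.2]
grip_width: 0.151
grip_force: 45.0
```

```bash
python3 st.py; python3 - <<'E'
from h import *
s,im=snap('wrist','k.png');M=R.from_rotvec(s['tool_rot'])
cv2.imwrite('pics/k2.png',cv2.resize(im[30:280,160:400,::-1],None,fx=2.4,fy=2.4,interpolation=cv2.INTER_CUBIC))
print(M.inv().apply(np.array([.5455,-.0876,.2])-s['position'])*1000)
E
```

```text
t 13.6 p [ 0.4903 -0.1414  0.2094] xang 44.51 zdir [-0.001  0.    -1.   ] F [ 0.4  0.8 -1.2] T [-0.034  0.029 -0.011] w 0.1511 44.99900758266449 q7 -0.55 tau7 -0.012
[77.1315265   0.34392611  9.41120583]
```

View pics/k2.png

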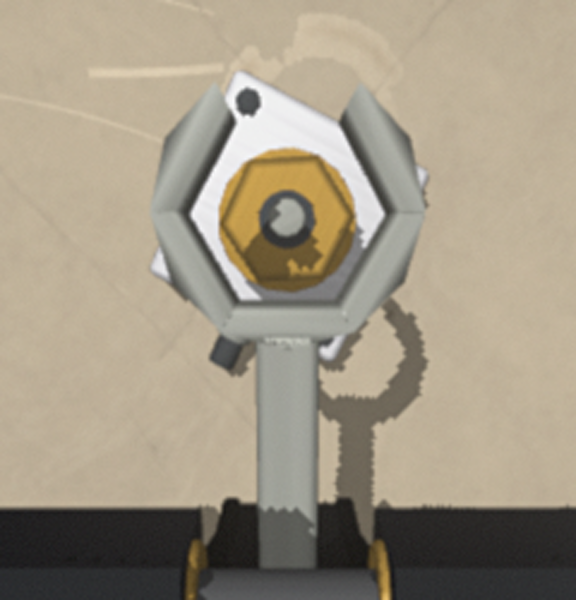

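The view shows the nut and tube concentric with the ring: nut centre at crop (288,217), ring hexagon centre at (288,212), and the flats aligned within about 2°.

```bash
python3 - <<'E'
from h import *
s=ctrl.get_state();M=R.from_rotvec(s['tool_rot'])
f=lambda p:(160+p[0]/2.4,30+p[1]/2.4)
for p,z in(((288,217),.104),((288,217),.078),((288,212),.149)):
    print(z,(M.inv().apply(onz('wrist',[f(p)],z,s)-s['position'])*1000).round(1))
h=onz('wrist',[f(p) for p in((225,216),(250,160),(323,157),(352,217),(320,278),(252,278))],.078,s);d=h-h.mean(0)
print(h.mean(0),(np.degrees(np.arctan2(d[:,1],d[:,0]))%60).round(1))
E
```

```text
0.104 [[ 77.    0.9 105.5]]
0.078 [[ 77.7   1.  131.5]]
0.149 [[76.8  0.8 60.5]]
[ 0.5458256  -0.08771321  0.078     ] [12.3 17.9 13.1 15.8 14.6 13. ]
```

Request:
drive_tool(motion=[[[0,0,2.5],[0,0,0],-1],[[0,0,2.5],[0,0,0],-1],[[0,0,0.8],[0,0,0],-1],[[0,0,0.5],[0,0,0],-1],[[0,0,0],[0,0,0],-1]])

```text
time: 14.28
position: [0.4907, -0.1415, 0.1472]
tool_rot: [2.906, 1.192, 0.001]
ft_force: [0.7, 0.1, -1.2]
grip_width: 0.149
grip_force: 45.0
```

```bash
python3 st.py
```

```text
t 14.275 p [ 0.4907 -0.1415  0.1472] xang 44.6 zdir [ 0.001 -0.    -1.   ] F [ 0.7  0.1 -1.2] T [0.011 0.184 0.046] w 0.1494 45.00108540058136 q7 -0.53 tau7 -0.029
```

Request:
drive_tool(motion=[[[0,0,0.4],[0,0,0],-1],[[0,0,0.5],[0,0,0],-1],[[0,0,0.5],[0,0,0],-1],[[0,0,0.3],[0,0,0],-1],[[0,0,0],[0,0,0],-1]])

```text
time: 14.9
position: [0.4904, -0.1414, 0.1295]
tool_rot: [-2.907, -1.192, 0.0]
ft_force: [-0.3, 0.1, -1.6]
grip_width: 0.155
grip_force: 45.0
```

```bash
python3 st.py
```

```text
t 14.9 p [ 0.4904 -0.1414  0.1295] xang 44.6 zdir [-0. -0. -1.] F [-0.3  0.1 -1.6] T [-0.003  0.101  0.026] w 0.1555 44.99920606613159 q7 -0.53 tau7 -0.003
```

Request:
drive_tool(motion=[[[0.034,-0.675,0],[0,0,5],-1],[[0.034,-0.675,0],[0,0,5],-1],[[0.034,-0.675,0],[0,0,5],-1],[[0.034,-0.675,0],[0,0,5],-1],[[0,0,0],[0,0,0],-1]])

```text
time: 15.52
position: [0.4753, -0.1198, 0.13]
tool_rot: [3.068, 0.671, 0.0]
ft_force: [-1.2, -2.8, -2.1]
grip_width: 0.15
grip_force: 45.1
```

```bash
python3 st.py
```

```text
t 15.525 p [ 0.4753 -0.1198  0.13  ] xang 24.69 zdir [ 0.    -0.001 -1.   ] F [-1.2 -2.8 -2.1] T [-0.584  0.218  0.199] w 0.1504 45.0580894947052 q7 -0.92 tau7 -0.523
```

Request:
drive_tool(motion=[[[0.034,-0.675,0],[0,0,5],-1],[[0.034,-0.675,0],[0,0,5],-1],[[0.034,-0.675,0],[0,0,5],-1],[[0.034,-0.675,0],[0,0,5],-1],[[0.034,-0.675,0],[0,0,5],-1],[[0.034,-0.675,0],[0,0,5],-1],[[0.034,-0.675,0],[0,0,5],-1],[[0,0,0],[0,0,0],-1],[[0,0,0],[0,0,0],-1]])

```text
time: 16.65
position: [0.4693, -0.0735, 0.1297]
tool_rot: [3.129, -0.283, -0.002]
ft_force: [-3.9, -3.8, -1.2]
grip_width: 0.153
grip_force: 45.0
```

```bash
python3 st.py; python3 - <<'E'
from h import *
s,im=snap('wrist','l.png')
cv2.imwrite('pics/l2.png',cv2.resize(im[60:280,160:400,::-1],None,fx=2.6,fy=2.6,interpolation=cv2.INTER_CUBIC))
E
```

```text
t 16.65 p [ 0.4693 -0.0735  0.1297] xang -10.32 zdir [-0.001 -0.    -1.   ] F [-3.9 -3.8 -1.2] T [-0.587  0.816  0.116] w 0.1532 45.02390921115875 q7 -1.63 tau7 -0.116
```

View pics/l2.png

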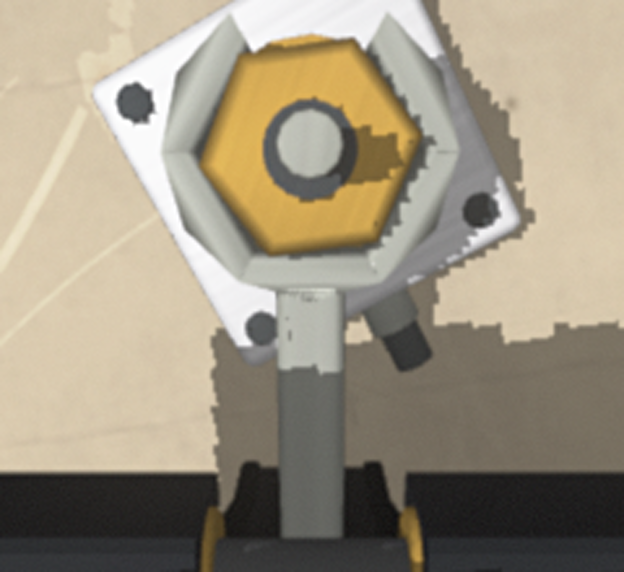

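The ring is seated on the nut. Nut corners are at crop (202,162), (243,53), (353,40), (420,133), (378,245) and (273,250), at 2.6x with offset (160,60), turned a few degrees ccw relative to the ring as expected from the play.

```bash
python3 - <<'E'
from h import *
s=ctrl.get_state();M=R.from_rotvec(s['tool_rot'])
f=lambda p:(160+p[0]/2.6,60+p[1]/2.6)
h=onz('wrist',[f(p) for p in((202,162),(243,53),(353,40),(420,133),(378,245),(273,250))],.0765,s);d=h-(h.max(0)+h.min(0))/2
d=h-h.mean(0)
print(h.mean(0),np.hypot(d[:,0],d[:,1]).round(4),(np.degrees(np.arctan2(d[:,1],d[:,0]))).round(1))
print(M.inv().apply(onz('wrist',[f((312,155))],.0685,s)-s['position']))
E
```

```text
[ 0.5453179  -0.08792474  0.0765    ] [0.02   0.0201 0.0196 0.0197 0.0211 0.0194] [  85.9   26.3  -32.   -92.2 -154.3  147.8]
[[0.07669798 0.00061326 0.06103869]]
```

Request:
drive_tool(motion=[[[0.034,-0.675,0],[0,0,5],-1],[[0.034,-0.675,0],[0,0,5],-1],[[0.001,-0.135,0],[0,0,1],-1],[[0,0,0],[0,0,0],-1],[[0,0,0],[0,0,0],-1]])

```text
time: 17.32
position: [0.4733, -0.0593, 0.1295]
tool_rot: [3.087, -0.581, -0.002]
ft_force: [-4.0, -3.2, -0.2]
grip_width: 0.152
grip_force: 45.0
```

```bash
python3 st.py; python3 - <<'E'
from h import *
s,im=snap('wrist','m.png')
cv2.imwrite('pics/m2.png',cv2.resize(im[60:200,190:370,::-1],None,fx=4,fy=4,interpolation=cv2.INTER_CUBIC))
E
```

```text
t 17.325 p [ 0.4733 -0.0593  0.1295] xang -21.34 zdir [-0.002 -0.    -1.   ] F [-4.  -3.2 -0.2] T [-0.812  0.993  0.133] w 0.1516 45.04248082637787 q7 -1.85 tau7 -0.167
```

View pics/m2.png

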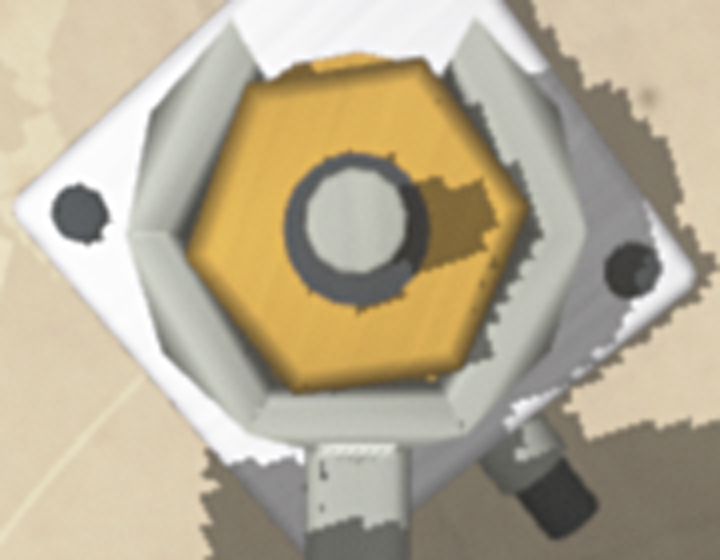

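Nut corners are now at crop (188,252), (247,85), (427,60), (528,207), (458,370) and (295,392), at 4x with offset (190,60). The tube is untouched in the middle of the nut bore.

```bash
python3 - <<'E'
from h import *
s=ctrl.get_state()
f=lambda p:(190+p[0]/4,60+p[1]/4)
h=onz('wrist',[f(p) for p in((188,252),(247,85),(427,60),(528,207),(458,370),(295,392))],.0765,s);d=h-h.mean(0)
print(h.mean(0),np.hypot(d[:,0],d[:,1]).round(4),(np.degrees(np.arctan2(d[:,1],d[:,0]))%60).round(1))
E
```

```text
[ 0.54516994 -0.08764707  0.0765    ] [0.0201 0.0202 0.0201 0.0201 0.0202 0.0202] [15.4 16.9 15.5 16.3 15.9 16.6]
```

Request:
drive_tool(motion=[[[0.003,-0.2,0],[0,0,1.5],-1],[[0,0,0],[0,0,0],-1],[[0.01,0.4,0],[0,0,-3],-1],[[0.01,0.4,0],[0,0,-3],-1],[[0,0,0],[0,0,0],-1],[[0,0,0],[0,0,0],-1]])

```text
time: 18.12
position: [0.472, -0.0641, 0.1297]
tool_rot: [-3.107, 0.462, 0.0]
ft_force: [-2.2, -1.2, -2.2]
grip_width: 0.153
grip_force: 45.0
```

```bash
python3 st.py
```

```text
t 18.125 p [ 0.472  -0.0641  0.1297] xang -16.93 zdir [-0.  0. -1.] F [-2.2 -1.2 -2.2] T [-0.2    0.627 -0.096] w 0.1535 45.01129388809204 q7 -1.76 tau7 0.103
```

Request:
drive_tool(motion=[[[-0.05,0.08,0],[0,0,0],-1],[[0,0,0],[0,0,0],-1]])

```text
time: 18.38
position: [0.4718, -0.0646, 0.13]
tool_rot: [-3.107, 0.461, -0.002]
ft_force: [-0.5, -0.7, -1.6]
grip_width: 0.155
grip_force: 45.0
```

```bash
python3 st.py
```

```text
t 18.375 p [ 0.4718 -0.0646  0.13  ] xang -16.88 zdir [ 0.001  0.    -1.   ] F [-0.5 -0.7 -1.6] T [0.017 0.218 0.018] w 0.1554 44.99922037124634 q7 -1.76 tau7 0.013
```

Request:
drive_tool(motion=[[[0,0,-0.5],[0,0,0],-1],[[0,0,-0.7],[0,0,0],-1],[[0,0,-0.8],[0,0,0],-1],[[0,0,-1],[0,0,0],-1],[[0,0,-2.5],[0,0,0],-1],[[0,0,-2.5],[0,0,0],-1],[[0,0,0],[0,0,0],-1],[[0,0,0],[0,0,0],-1]])

```text
time: 19.38
position: [0.4709, -0.0649, 0.2092]
tool_rot: [3.107, -0.462, -0.001]
ft_force: [-0.1, -0.0, -1.9]
grip_width: 0.153
grip_force: 45.0
```

```bash
python3 st.py; python3 - <<'E'
from h import *
s,im=snap('wrist','n.png')
cv2.imwrite('pics/n2.png',cv2.resize(im[60:200,190:370,::-1],None,fx=4,fy=4,interpolation=cv2.INTER_CUBIC))
E
```

```text
t 19.375 p [ 0.4709 -0.0649  0.2092] xang -16.9 zdir [-0.001  0.    -1.   ] F [-0.1 -0.  -1.9] T [ 0.112  0.104 -0.013] w 0.1532 44.9990576505661 q7 -1.78 tau7 -0.001
```

View pics/n2.png

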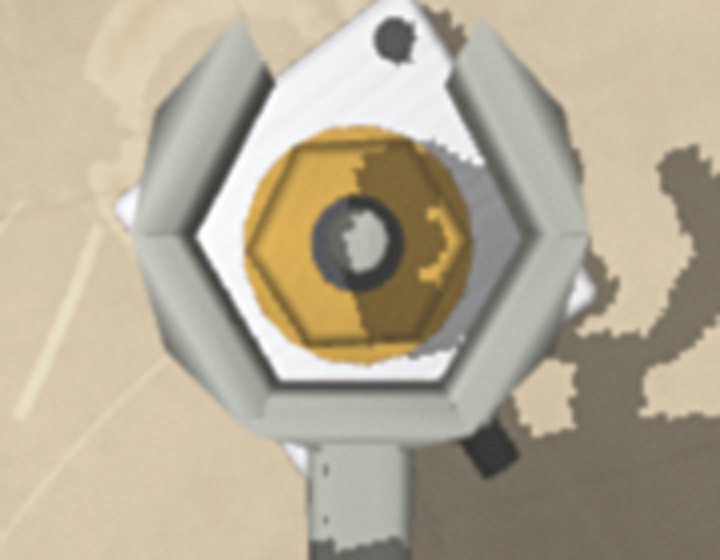

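The nut hexagon has corners at crop (252,242), (297,150), (415,143), (467,240) and (308,345), i.e. about 14.8° mod 60. That is within half a degree of one flat past the 14.5° finger-tight angle, and the ring is clear of it. I'll lay the wrench down to the left of the fitting.

Request:
drive_tool(motion=[[[-1.3,-4.7,0],[0,0,0],-1],[[-1.3,-4.7,0],[0,0,0],-1],[[-1.3,-4.7,0],[0,0,0],-1],[[-1.3,-4.7,0],[0,0,0],-1],[[0,0,4],[0,0,0],-1],[[0,0,4],[0,0,0],-1],[[0,0,3.5],[0,0,0],-1],[[0,0,1.3],[0,0,0],-1],[[0,0,0.4],[0,0,0],-1],[[0,0,0.2],[0,0,0],-1],[[0,0,0],[0,0,0],-1],[[0,0,0],[0,0,0],-1]])

```text
time: 20.92
position: [0.4768, 0.1302, 0.0766]
tool_rot: [-3.107, 0.462, -0.002]
ft_force: [-0.4, 0.5, -2.0]
grip_width: 0.155
grip_force: 45.0
```

```bash
python3 st.py
```

```text
t 20.925 p [0.4768 0.1302 0.0766] xang -16.9 zdir [ 0.002  0.001 -1.   ] F [-0.4  0.5 -2. ] T [ 0.059  0.174 -0.016] w 0.1548 44.9991649389267 q7 -2.18 tau7 -0.0
```

Request:
drive_tool(motion=[[[0,0,0.1],[0,0,0],-1],[[0,0,0.1],[0,0,0],-1],[[0,0,0],[0,0,0],-1]])

```text
time: 21.3
position: [0.4765, 0.1301, 0.0746]
tool_rot: [-3.107, 0.462, -0.001]
ft_force: [-1.6, -0.3, 4.3]
grip_width: 0.156
grip_force: 45.0
```

```bash
python3 st.py
```

```text
t 21.3 p [0.4765 0.1301 0.0746] xang -16.9 zdir [ 0.  0. -1.] F [-1.6 -0.3  4.3] T [-0.057  0.551 -0.044] w 0.1558 45.00124454498291 q7 -2.18 tau7 -0.003
```

On the bench. I'll release, retreat and check.

Request:
drive_tool(motion=[[[0,0,0],[0,0,0],0],[[0,0,0],[0,0,0],0],[[0,0,0],[0,0,0],0],[[0,0,0],[0,0,0],0],[[0,0,-2],[0,0,0],0],[[0,0,-4],[0,0,0],0],[[0,0,-5],[0,0,0],0],[[0,0,-5],[0,0,0],0],[[-3,-3,-2],[0,0,0],0],[[0,0,0],[0,0,0],0],[[0,0,0],[0,0,0],0]])

```text
time: 22.68
position: [0.4561, 0.1671, 0.2533]
tool_rot: [3.107, -0.461, -0.0]
ft_force: [-1.5, 0.1, -0.7]
grip_width: 0.501
grip_force: 0.0
```

```bash
python3 st.py; python3 - <<'E'
from h import *
s,im=snap('scene','z.png')
E
```

```text
t 22.675 p [0.4561 0.1671 0.2533] xang -16.88 zdir [-0.    -0.001 -1.   ] F [-1.5  0.1 -0.7] T [0.002 0.156 0.026] w 0.5007 0.0 q7 -2.27 tau7 -0.003
```

View pics/z.png

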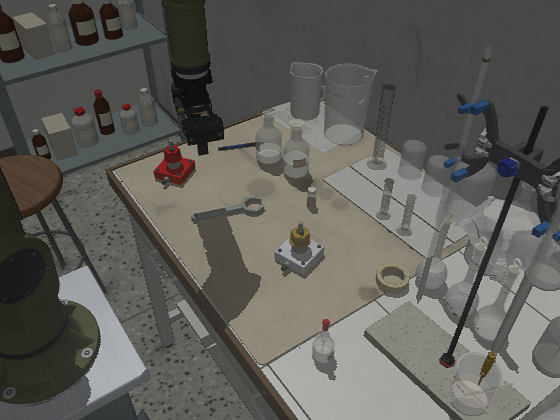

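The wrench lies flat on the bench, with its ring at (250,206) and handle end at (200,217), well clear of the fitting at (300,250). The tape roll, vial and dropper bottle have not moved. Handing in.

```bash
python3 -c "
from bench import ctrl
print(ctrl.close_job())"
```

```text
the job is handed in; nothing more can be done
None
```

The job is handed in: the nut went finger-tight after about 84°, then about 60° (one flat) more with the ring wrench. The wrench lies flat on the bench clear of the fitting, the tape roll, vial and dropper bottle were left where they were, and it took about 23 s.

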